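# Find and release the latched output key on the battery charger

## Robot

A 6-joint arm with a two-finger parallel gripper is mounted at the origin on the work surface. World frame = base frame: x ahead of the robot, y to its left, z up, the work surface at z = 0. Lengths are in m, angles in rad, forces in N, time in s.
With the tool pointing down it reaches from about 0.35 to 0.975 m from the base axis. Payload 7.1 kg.
Tool frame: the origin (TCP) lies on the front face of the gripper's body, between the roots of the fingers; the fingertips stand 80 mm ahead of it and the grasp point (between the pads) lies 61 mm ahead of it; z points along the fingers, y is the direction in which the jaws open and shut (so a half turn about z gives the same grasp; the last joint's range is limited). The gripper opens to 88 mm and grips with 3 to 60 N. Pads are 20 mm wide; open, the fingers measure 115 mm over their backs; the gripper's body (75 mm by 178 mm) begins 61 mm behind the grasp point.
Start: joints at [-1.357, 0.423, 1.63, -0, 1.089, -0.019], TCP at [0.144, -0.608, 0.303] pointing down, gripper open.
Joint ranges: [-3, 3], [-0.9, 2.11], [0.09, 2.58], [-1.31, 4.45], [0.11, 2.69], [-2.54, 2.54]. Speed limits (rad/s): [2.39, 2.39, 3.01, 3.14, 3.14, 3.14].

## Interface

Orientations are given as a rotation vector (axis times angle).
In Python, from workcell import ctrl gives the robot as it stands. The module is installed in compiled form; this text tells all that it offers.
- The arm moves only by the tool play_rows, never from a script. Its argument "increments" is a list of rows, each an object of numbers: "jaw": the opening, from 0 (shut) to 1 (fully open); "tx", "ty", "tz": the shift along the world's x, y, z in units of 40 mm (1.0 is 40 mm); "wx", "wy", "wz": the turn, a rotation vector about the world's x, y, z in units of 10 degrees (1.0 is 10 degrees). A call has 1 to 10 rows; each row is the pose to reach, as a shift and turn from the pose commanded when the call began; what a row does not reach only later rows make up. A row lasts 1/8 s, in which the tool goes at most 62.5 mm and 10.7 degrees, less where a joint would pass 70% of its speed; a pose out of reach is approached as far as the arm can. A call with a gripper value outside its range is refused whole. The fingers move at their own pace and stop on an object; "grip_force" is the grip in N (left out, the last holds). Time passes only in rows, so rows that repeat a pose let the fingers close. It gives the time, the measured TCP pose, the force and the opening at its end, in the units of the state.
- ctrl.observe(): the state, without advancing time (a new reading comes with each control period).
- ctrl.get_image(name): name is "scene" or "top" or "wrist"; returns a dict with "image" (400x640x3 uint8, blue, green, red), "range_z" (400x640 float32, m along the optical axis (not along the pixel's ray), 0 where there is no reading), "fx", "fy", "cx", "cy" (pixels), "dist" ([k1, k2, p1, p2, k3] as OpenCV has them; the pictures are not rectified), "rvec" (rotation vector, rad) and "tvec" (3), from world to camera coordinates, as OpenCV has them. Camera axes: x right, y down, z forward; pixel columns grow to the right and rows downward; lengths in m; the calibration is good to about 2 mm. A picture is of the moment at which its call begins.
- ctrl.close_job(): hands the job in, once; it reports no verdict.
The state is a dict: "t": time; "q": joint angles; "dq": joint speeds; "joint_efforts": joint torques, N m; "tool_pos": TCP position; "tcp_rot": TCP orientation; "force": force on the tool from outside, world axes, zero at the start; "ft_torque": the same for the moment, N m; "gripper_width": opening from 0.0 (shut) to 1.0 (fully open).
Only numpy, scipy, OpenCV 4.12 (cv2) and the standard library are available. Lean on these libraries where they do the work, as an engineer would, in place of code of your own. Each camera call takes 0.05 s, during which the arm holds its last target.

## Task

One of the four identical latching keys on top of the battery charger has been left pressed in, so that its output is still live. Go along the row from left to right with the fingertips, tapping every key lightly, without pushing it in, to feel which one is already latched down; then press that key fully down and let go, so that it springs up and all four keys stand level. Leave the other three keys up and do not disturb the battery, grease tin, wrench or socket.

Things in the scene. Friction and masses are not known exactly. Their poses are not given: they have to be found in the camera images.
- charger: Four-output bench battery charger, fixed to the bench: flat-topped steel case 230 mm deep (x), 350 mm wide (y), 85 mm high. Origin: centre of its underside; x points from its front (robot side) to its back. On top: the key row near the front; 97 mm behind the row's centre line the first of two rows of binding posts, 20 mm high; an ammeter hood, under 40 mm high, 25 mm left of the leftmost cap.
- plate (a point): Middle of the key row, on the charger's top panel, at z 85 mm. Four identical ivory plastic caps (cap_a to cap_d; their order along the row varies), flat tops 38 mm (charger x) by 24 mm (charger y), 40 mm apart along charger y, in black rims 3 mm high. An up key stands 16 mm proud (top at z 101 mm); the latched one is 4.2 mm lower. Just one key, any of the four, starts latched.
- key_1 (a point): Place of the leftmost key as the robot sees it (charger's +y end of the row): centre of the key's top face when it is UP, 101 mm above the bench. Fixed to the charger: it does not move with the key, nor tell which key is latched.
- key_2 (a point): Same point for the second key from the left. All keys move straight down and latch push-push. An up key gives from about 3 N, then 0.5 N per mm: 5 N at 4.2 mm, 8 N at its stop 9.5 mm down. Let go short of the stop it comes straight back; pushed to the stop and let go it stays latched.
- key_3 (a point): Same point for the third key from the left. The latched key is solid to a light touch: under about 5 N it does not move. Pushed firmly to its stop (9.5 mm below the up level; 9 to 15 N) and let go, it unlatches and springs fully up; another full press would latch it again.
- key_4 (a point): Same point for the rightmost key (charger's -y end of the row). The loose grease tin stands on the panel further right, at least 24 mm from this key's cap.
- battery: Small black motorcycle battery with grey lid, 92 mm (x) by 154 mm (y) by 102 mm high plus two terminals up to 116 mm, 3.2 kg, on the bench beside the charger. Origin: centre of the underside. Not to be disturbed.
- grease_tin: Round steel grease tin, 57 mm in diameter, 40 mm high, standing loose on the charger's top to the right of the keys. Origin: centre of the underside. Not to be disturbed.
- wrench: Steel combination wrench about 170 mm long, lying flat on the bench in front of the charger. Origin near its middle. Not to be disturbed.
- socket: Steel hexagon socket, 26 mm in diameter, 36 mm high, standing on the bench beside the charger. Origin: centre of the underside. Not to be disturbed.

How it is judged:
By the outcome, as a careful person would: the job done as asked, in the order asked, and still so for the second after the job is handed in, with the robot touching nothing.
It also fails if it takes over 48 s, if anything falls off the work surface, if the arm or the gripper's body presses on something with over 40 N, if the wrist force passes 120 N, or if a joint passes its speed limit or range.

## Working session

There is one attempt and no reset: what is moved stays moved. The work goes in short steps, Python scripts to look and compute and a tool call to move; the robot and the scene stay as the last step left them, time stands still between calls to the robot, and variables do not carry over. Pictures are saved under pics/ and viewed, and the job is handed in when it is done.

Besides the shell and the picture viewer there is one more tool, called after "Request:" as name([rows], argument=value, ...), one row to a line, values as JSON. play_rows: Moves the arm, as the interface text tells. Its arguments: {"type":"object","properties":{"increments":{"type":"array","items":{"type":"object","properties":{"jaw":{"type":"number"},"tx":{"type":"number"},"ty":{"type":"number"},"tz":{"type":"number"},"wx":{"type":"number"},"wy":{"type":"number"},"wz":{"type":"number"}}}},"grip_force":{"type":"number"}},"required":["increments"]}

```bash
mkdir -p pics
python3 - <<'E'
from workcell import ctrl
import cv2,pickle
o=ctrl.observe();print(o)
for n in("scene","top"):
    d=ctrl.get_image(n);pickle.dump(d,open(n+'.pkl','wb'));cv2.imwrite(f'pics/{n}0.png',d['image'])
    print(n,d['fx'],d['rvec'],d['tvec'],d['dist'])
E
```

```text
{'t': 0.0, 'q': array([-1.35700299e+00,  4.23850367e-01,  1.63068612e+00,  1.47573625e-05,
        1.08857760e+00, -1.89759081e-02]), 'dq': array([-2.15766674e-03,  6.81219620e-05, -9.80722423e-04,  6.53670958e-05,
       -4.00433119e-04, -6.74206723e-05]), 'joint_efforts': array([-4.92859945e-04, -5.44625044e+01, -2.73667860e+01,  6.44800183e-02,
        2.28960993e-02, -1.07746855e-04]), 'tool_pos': array([ 0.14412207, -0.60771475,  0.30189717]), 'tcp_rot': array([-3.11883563e+00, -3.64621516e-01,  2.11891541e-04]), 'force': array([-0.37209763,  0.05703533, -0.81861918]), 'ft_torque': array([-0.04126901, -0.02174765,  0.06565299]), 'gripper_width': 1.0031540651644855}
scene 496.95663600396045 [ 1.1336834   2.33418213 -1.0161962 ] [ 0.30884136 -0.24936432  1.63490391] [-0.15936943  0.          0.          0.          0.        ]
top 376.4703786189003 [ 2.14144495 -2.11843126  0.1974497 ] [0.0220301  0.57002509 0.97904715] [0.01563761 0.         0.         0.         0.        ]
```

View pics/scene0.png

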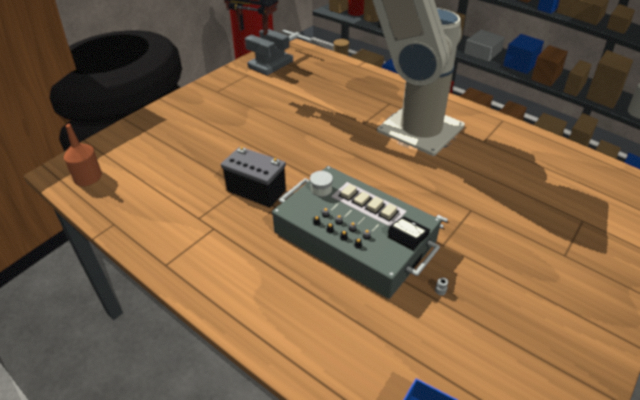

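View pics/top0.png

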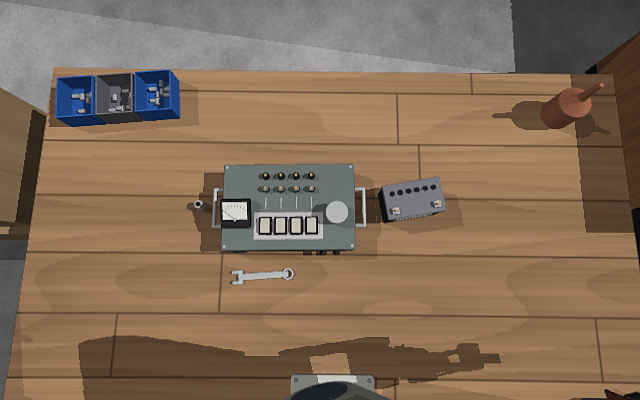

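The top view shows four ivory caps at about (264–312, 225), the meter hood at (235, 212), the tin at (337, 212) and the wrench at (262, 275). I'll measure the caps from this view.

```bash
cat > h.py <<'E'
import cv2,numpy as np,pickle
def proj_plane(d,uv,z):
    K=np.array([[d['fx'],0,d['cx']],[0,d['fy'],d['cy']],[0,0,1]])
    R=cv2.Rodrigues(np.array(d['rvec']))[0];t=np.array(d['tvec']).reshape(3)
    p=cv2.undistortPoints(np.array(uv,float).reshape(-1,1,2),K,np.array(d['dist'])).reshape(-1,2)
    r=np.c_[p,np.ones(len(p))]@R; c=-R.T@t
    return c+r*((z-c[2])/r[:,2])[:,None]
def rng(d,uv):
    K=np.array([[d['fx'],0,d['cx']],[0,d['fy'],d['cy']],[0,0,1]])
    R=cv2.Rodrigues(np.array(d['rvec']))[0];t=np.array(d['tvec']).reshape(3)
    uv=np.array(uv,float).reshape(-1,2)
    p=cv2.undistortPoints(uv.reshape(-1,1,2),K,np.array(d['dist'])).reshape(-1,2)
    zz=d['range_z'][uv[:,1].round().astype(int),uv[:,0].round().astype(int)]
    return (np.c_[p,np.ones(len(p))]*zz[:,None]-t)@R
E
python3 - <<'E'
from h import *
d=pickle.load(open('top.pkl','rb'));im=d['image']
cv2.imwrite('pics/crop0.png',cv2.resize(im[150:295,180:400],None,fx=3.6,fy=3.6,interpolation=cv2.INTER_CUBIC))
roi=im[212:240,250:325].astype(int)
m=((roi.min(2)>170)).astype(np.uint8)
hsv=cv2.cvtColor(im[212:240,250:325],cv2.COLOR_BGR2HSV)
print(roi[13,:,:].tolist()[10:40])
n,l,s,c=cv2.connectedComponentsWithStats(m)
for i in range(1,n):
    if s[i,4]>40:
        uv=c[i]+[250,212]; print(s[i],uv,proj_plane(d,[uv],.101),)
        ys,xs=np.where(l==i); P=rng(d,np.c_[xs+250,ys+212]); print(np.median(P,0))
E
```

```text
[[173, 188, 194], [183, 196, 202], [176, 189, 194], [176, 189, 194], [175, 189, 194], [175, 188, 194], [176, 189, 195], [179, 191, 197], [187, 200, 207], [132, 146, 151], [0, 0, 0], [26, 21, 21], [101, 98, 101], [99, 96, 99], [42, 37, 39], [34, 37, 40], [197, 212, 217], [179, 192, 198], [175, 188, 193], [174, 187, 193], [176, 188, 193], [176, 189, 194], [177, 189, 194], [184, 197, 202], [193, 208, 215], [25, 31, 32], [10, 5, 4], [165, 160, 165], [94, 90, 95], [75, 71, 74]]
[  8   0  54   7 176] [284.64772727 214.27272727] [[0.51702573 0.12830718 0.101     ]]
[0.5195799  0.12875637 0.08518764]
[  4   6  69  21 328] [289.59756098 234.4847561 ] [[0.46510468 0.11416972 0.101     ]]
[0.46224469 0.11156419 0.08526726]
[ 10   7   9  14 112] [264.25 225.25] [[0.48807383 0.17974334 0.101     ]]
[0.48837965 0.18007948 0.10084846]
[ 26   7   9  13 117] [280. 225.] [[0.48914512 0.13942102 0.101     ]]
[0.4892563  0.13954409 0.10042784]
[ 42   7   8  13 104] [295.5 225. ] [[0.48957079 0.09967545 0.101     ]]
[0.49000513 0.09900019 0.09671559]
[ 57   6   9  14 118] [311.07627119 224.61016949] [[0.49100687 0.05971802 0.101     ]]
[0.49011578 0.05980409 0.1006986 ]
```

View pics/crop0.png

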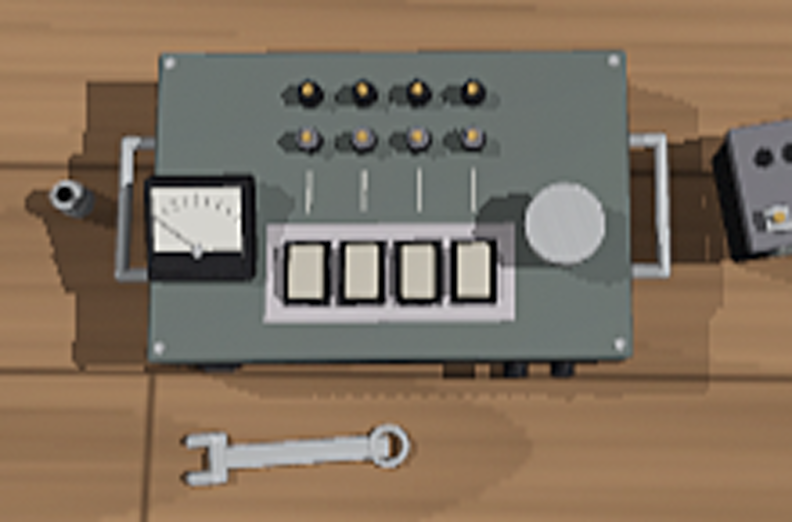

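Depth suggests the third key is latched (0.0967 against about 0.1007 for the others). I'll confirm that by touch. First I'll shut the jaws and approach with the jaw axis along charger x.

Request:
play_rows([
  {"jaw": 0,"tx": 1.0,"ty": 1.0,"wz": 1},
  {"jaw": 0,"tx": 2.1,"ty": 2.1,"wz": 2},
  {"jaw": 0,"tx": 3.2,"ty": 3.2,"wz": 3},
  {"jaw": 0,"tx": 4.3,"ty": 4.3,"wz": 4},
  {"jaw": 0,"tx": 5.4,"ty": 5.4,"wz": 5},
  {"jaw": 0,"tx": 6.5,"ty": 6.5,"wz": 6},
  {"jaw": 0,"tx": 7.6,"ty": 7.6,"wz": 7},
  {"jaw": 0,"tx": 7.8,"ty": 9.0,"wz": 7.79},
  {"jaw": 0,"tx": 8.0,"ty": 10.4,"wz": 7.79},
  {"jaw": 0,"tx": 8.1,"ty": 11.8,"wz": 7.79},
], grip_force=20)

```text
invalid input
```

Request:
play_rows([
  {"jaw": 0,"tx": 0.1,"ty": 1.4},
  {"jaw": 0,"tx": 0.2,"ty": 2.8},
  {"jaw": 0,"tx": 0.3,"ty": 4.2},
  {"jaw": 0,"tx": 0.4,"ty": 5.6},
  {"jaw": 0,"tx": 0.5,"ty": 7.0},
  {"jaw": 0,"tx": 0.5,"ty": 7.9},
  {"jaw": 0,"tx": 0.5,"ty": 7.9},
  {"jaw": 0,"tx": 0.5,"ty": 7.9},
])

```text
invalid input
```

Run:
```python
from workcell import ctrl
from h import *
for k in range(3):
    o=ctrl.observe();print(o['t'],o['tool_pos'],o['tcp_rot'],o['force'],o['gripper_width'])
    d=ctrl.get_image("wrist")
pickle.dump(d,open('w.pkl','wb'));cv2.imwrite('pics/w1.png',d['image'])
```

```text
0.1 [ 0.14412818 -0.60774291  0.30199228] [-3.11897476e+00 -3.64693946e-01  1.88391008e-04] [-0.4476684  -1.00408712  0.72948731] 0.9997773382123036
0.15 [ 0.14415505 -0.60782425  0.30209662] [-3.11920071e+00 -3.64739999e-01  1.38956894e-04] [-0.41196407 -0.45486164  0.25368571] 0.9968534131013327
0.2 [ 0.14414852 -0.60786241  0.30217192] [-3.11935170e+00 -3.64695606e-01  1.69138628e-04] [ 0.63807059 -0.02151266  0.00789288] 1.001638033664136
```

View pics/w1.png

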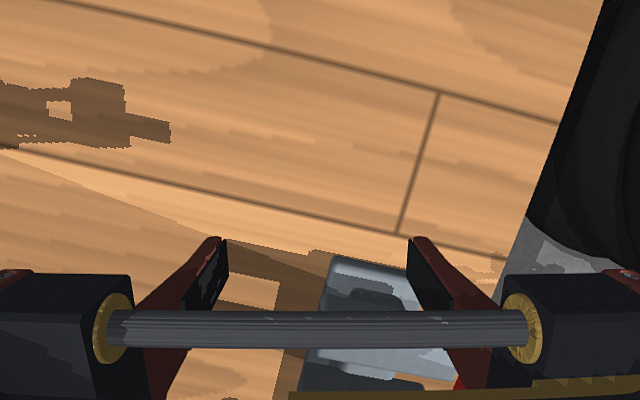

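Both calls were refused, so the arm hasn't moved. The picture still shows the start pose with bare bench and the open fingers at about (215, 250) and (415, 250). I'll try again with complete rows.

Request:
play_rows([
  {"jaw": 0.0,"tx": 1.0,"ty": 1.0,"tz": 0.0,"wx": 0.0,"wy": 0.0,"wz": 1.0},
], grip_force=20)

```text
t: 0.38
tool_pos: [0.1831, -0.5696, 0.3025]
tcp_rot: [3.075, 0.635, -0.0]
force: [0.7, -0.1, -0.3]
gripper_width: 0.929
```

Request:
play_rows([
  {"jaw": 0,"tx": 1.1,"ty": 1.1,"tz": 0,"wx": 0,"wy": 0,"wz": 1},
  {"jaw": 0,"tx": 2.2,"ty": 2.2,"tz": 0,"wx": 0,"wy": 0,"wz": 2},
  {"jaw": 0,"tx": 3.3,"ty": 3.3,"tz": 0,"wx": 0,"wy": 0,"wz": 3},
  {"jaw": 0,"tx": 4.4,"ty": 4.4,"tz": 0,"wx": 0,"wy": 0,"wz": 4},
  {"jaw": 0,"tx": 5.5,"ty": 5.5,"tz": 0,"wx": 0,"wy": 0,"wz": 5},
  {"jaw": 0,"tx": 6.6,"ty": 6.6,"tz": 0,"wx": 0,"wy": 0,"wz": 6},
  {"jaw": 0,"tx": 6.8,"ty": 8.0,"tz": 0,"wx": 0,"wy": 0,"wz": 6.79},
  {"jaw": 0,"tx": 7.0,"ty": 9.4,"tz": 0,"wx": 0,"wy": 0,"wz": 6.79},
  {"jaw": 0,"tx": 7.1,"ty": 10.8,"tz": 0,"wx": 0,"wy": 0,"wz": 6.79},
])

```text
t: 1.5
tool_pos: [0.4684, -0.1343, 0.3027]
tcp_rot: [2.197, 2.245, 0.0]
force: [0.0, 0.2, 0.4]
gripper_width: 0.004
```

Request:
play_rows([
  {"jaw": 0,"tx": 0.1,"ty": 1.4,"tz": 0,"wx": 0,"wy": 0,"wz": 0},
  {"jaw": 0,"tx": 0.2,"ty": 2.8,"tz": 0,"wx": 0,"wy": 0,"wz": 0},
  {"jaw": 0,"tx": 0.3,"ty": 4.2,"tz": 0,"wx": 0,"wy": 0,"wz": 0},
  {"jaw": 0,"tx": 0.4,"ty": 5.6,"tz": 0,"wx": 0,"wy": 0,"wz": 0},
  {"jaw": 0,"tx": 0.51,"ty": 7.0,"tz": 0,"wx": 0,"wy": 0,"wz": 0},
  {"jaw": 0,"tx": 0.51,"ty": 7.9,"tz": 0,"wx": 0,"wy": 0,"wz": 0},
  {"jaw": 0,"tx": 0.51,"ty": 7.9,"tz": -0.8,"wx": 0,"wy": 0,"wz": 0},
  {"jaw": 0,"tx": 0.51,"ty": 7.9,"tz": -1.6,"wx": 0,"wy": 0,"wz": 0},
  {"jaw": 0,"tx": 0.51,"ty": 7.9,"tz": -2.2,"wx": 0,"wy": 0,"wz": 0},
  {"jaw": 0,"tx": 0.51,"ty": 7.9,"tz": -2.2,"wx": 0,"wy": 0,"wz": 0},
])

```text
t: 2.75
tool_pos: [0.4876, 0.1796, 0.2132]
tcp_rot: [-2.196, -2.244, 0.005]
force: [-0.6, 0.0, 0.4]
gripper_width: 0.007
```

```bash
cat > look.py <<'E'
import sys
from workcell import ctrl
from h import *
F=[]
for k in range(4):
    o=ctrl.observe();F.append(o['force'])
    d=ctrl.get_image("wrist" if k<3 else "top")
    if k==2:w=d
print(o['t'],o['tool_pos'],o['tcp_rot'],np.round(F,2),np.mean(F,0).round(2))
cv2.imwrite(f'pics/w{sys.argv[1]}.png',w['image'])
pickle.dump(d,open(f't{sys.argv[1]}.pkl','wb'));cv2.imwrite(f'pics/t{sys.argv[1]}.png',cv2.resize(d['image'][150:295,180:400],None,fx=3.6,fy=3.6,interpolation=cv2.INTER_CUBIC))
E
python3 look.py 2
```

```text
2.9 [0.48919852 0.18002897 0.21563063] [2.19700352e+00 2.24473344e+00 2.00076126e-03] [[-0.57  0.03  0.44]
 [-0.3   0.48  0.31]
 [ 0.56  0.26  0.77]
 [ 0.23 -0.05  0.01]] [-0.02  0.18  0.38]
```

View pics/w2.png

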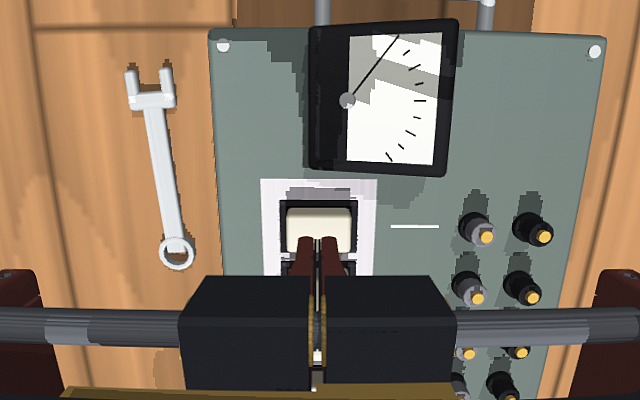

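View pics/t2.png

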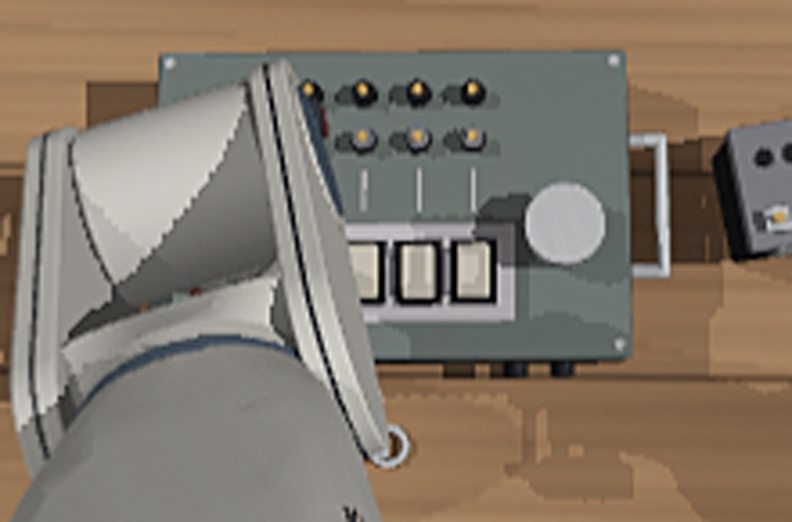

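The wrist view shows the shut fingertips at (317, 245) over the key 1 cap at (320, 225), clear of the meter hood. The force noise is about 0.5 N. I'll descend slowly.

Request:
play_rows([
  {"jaw": 0,"tx": 0,"ty": 0,"tz": -0.5,"wx": 0,"wy": 0,"wz": 0},
  {"jaw": 0,"tx": 0,"ty": 0,"tz": -0.7,"wx": 0,"wy": 0,"wz": 0},
  {"jaw": 0,"tx": 0,"ty": 0,"tz": -0.77,"wx": 0,"wy": 0,"wz": 0},
  {"jaw": 0,"tx": 0,"ty": 0,"tz": -0.8,"wx": 0,"wy": 0,"wz": 0},
  {"jaw": 0,"tx": 0,"ty": 0,"tz": -0.8,"wx": 0,"wy": 0,"wz": 0},
])

```text
t: 3.58
tool_pos: [0.4888, 0.1799, 0.183]
tcp_rot: [2.197, 2.245, 0.001]
force: [-1.2, 0.1, -0.3]
gripper_width: 0.005
```

Request:
play_rows([
  {"jaw": 0,"tx": 0,"ty": 0,"tz": -0.02,"wx": 0,"wy": 0,"wz": 0},
  {"jaw": 0,"tx": 0,"ty": 0,"tz": -0.03,"wx": 0,"wy": 0,"wz": 0},
])

```text
t: 3.82
tool_pos: [0.4886, 0.1799, 0.1816]
tcp_rot: [2.197, 2.245, 0.0]
force: [-1.0, -0.9, -0.7]
gripper_width: 0.007
```

Request:
play_rows([
  {"jaw": 0,"tx": 0,"ty": 0,"tz": -0.01,"wx": 0,"wy": 0,"wz": 0},
  {"jaw": 0,"tx": 0,"ty": 0,"tz": -0.01,"wx": 0,"wy": 0,"wz": 0},
])

```text
t: 4.08
tool_pos: [0.4887, 0.1799, 0.1812]
tcp_rot: [2.197, 2.245, 0.0]
force: [-0.8, -0.6, 2.1]
gripper_width: 0.003
```

Request:
play_rows([
  {"jaw": 0,"tx": 0,"ty": 0,"tz": -0.01,"wx": 0,"wy": 0,"wz": 0},
  {"jaw": 0,"tx": 0,"ty": 0,"tz": -0.02,"wx": 0,"wy": 0,"wz": 0},
])

```text
t: 4.32
tool_pos: [0.4886, 0.1799, 0.1804]
tcp_rot: [2.197, 2.245, 0.0]
force: [-0.8, -1.1, 3.8]
gripper_width: 0.003
```

```bash
python3 look.py 3
```

```text
4.475 [0.48864807 0.17990232 0.18035101] [2.19725049e+00 2.24529803e+00 1.95856389e-04] [[-0.82 -1.13  3.75]
 [-0.51  0.27  3.04]
 [-1.03 -0.23  2.91]
 [-0.66  0.08  3.09]] [-0.76 -0.25  3.2 ]
```

View pics/w3.png

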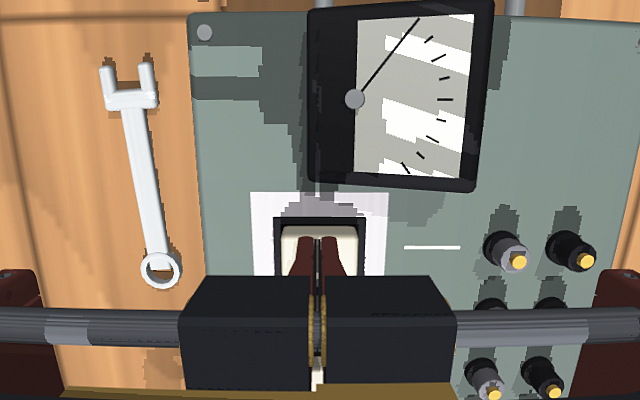

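Key 1 gives at about 3 N at the up level (z 0.181 minus the 80 mm fingers), so it is up. The tips sit on the cap's middle at (317, 250). On to key 2.

Request:
play_rows([
  {"jaw": 0,"tx": 0,"ty": 0,"tz": 0.4,"wx": 0,"wy": 0,"wz": 0},
  {"jaw": 0,"tx": 0,"ty": 0,"tz": 0.4,"wx": 0,"wy": 0,"wz": 0},
  {"jaw": 0,"tx": 0.02,"ty": -1.0,"tz": 0.4,"wx": 0,"wy": 0,"wz": 0},
  {"jaw": 0,"tx": 0.02,"ty": -1.0,"tz": 0.4,"wx": 0,"wy": 0,"wz": 0},
  {"jaw": 0,"tx": 0.02,"ty": -1.0,"tz": 0.2,"wx": 0,"wy": 0,"wz": 0},
  {"jaw": 0,"tx": 0.02,"ty": -1.0,"tz": 0.1,"wx": 0,"wy": 0,"wz": 0},
  {"jaw": 0,"tx": 0.02,"ty": -1.0,"tz": 0.05,"wx": 0,"wy": 0,"wz": 0},
  {"jaw": 0,"tx": 0.02,"ty": -1.0,"tz": 0.03,"wx": 0,"wy": 0,"wz": 0},
  {"jaw": 0,"tx": 0.02,"ty": -1.0,"tz": 0.02,"wx": 0,"wy": 0,"wz": 0},
])

```text
t: 5.65
tool_pos: [0.4893, 0.1402, 0.1811]
tcp_rot: [-2.197, -2.245, 0.0]
force: [-1.0, 1.7, 1.7]
gripper_width: 0.002
```

Request:
play_rows([
  {"jaw": 0,"tx": 0,"ty": 0,"tz": -0.01,"wx": 0,"wy": 0,"wz": 0},
  {"jaw": 0,"tx": 0,"ty": 0,"tz": -0.01,"wx": 0,"wy": 0,"wz": 0},
])

```text
t: 5.9
tool_pos: [0.4894, 0.14, 0.1808]
tcp_rot: [2.197, 2.245, 0.0]
force: [-1.5, 1.5, 1.8]
gripper_width: 0.007
```

Request:
play_rows([
  {"jaw": 0,"tx": 0,"ty": 0,"tz": -0.01,"wx": 0,"wy": 0,"wz": 0},
  {"jaw": 0,"tx": 0,"ty": 0,"tz": -0.01,"wx": 0,"wy": 0,"wz": 0},
])

```text
t: 6.15
tool_pos: [0.4895, 0.14, 0.1804]
tcp_rot: [-2.197, -2.245, -0.0]
force: [-1.5, 1.9, 1.8]
gripper_width: 0.004
```

```bash
python3 look.py 4
```

```text
6.3 [0.48945459 0.13993696 0.180324  ] [2.19733753e+00 2.24527830e+00 2.44972709e-04] [[-1.52  1.87  1.77]
 [-2.3   1.87  1.99]
 [-1.35  1.61  2.52]
 [-1.12  2.46  2.29]] [-1.57  1.95  2.14]
```

Request:
play_rows([
  {"jaw": 0,"tx": 0,"ty": 0,"tz": -0.01,"wx": 0,"wy": 0,"wz": 0},
  {"jaw": 0,"tx": 0,"ty": 0,"tz": -0.02,"wx": 0,"wy": 0,"wz": 0},
])

```text
t: 6.6
tool_pos: [0.4895, 0.1399, 0.1795]
tcp_rot: [2.197, 2.245, 0.0]
force: [-2.1, 1.6, 3.4]
gripper_width: 0.007
```

```bash
python3 look.py 5
```

```text
6.75 [0.48947163 0.13990702 0.17948498] [2.19738377e+00 2.24520138e+00 2.34029933e-04] [[-2.11  1.62  3.41]
 [-1.39  1.89  2.46]
 [-1.73  2.61  3.4 ]
 [-2.1   2.45  3.55]] [-1.83  2.14  3.21]
```

View pics/w5.png

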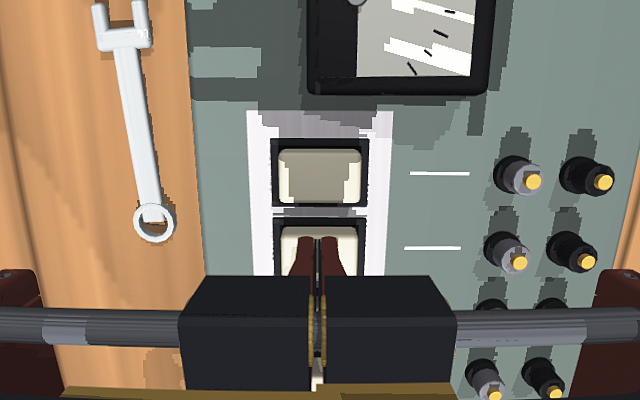

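Key 2 gives at about 3.2 N at the up level, so it is up, and key 1 behind it at (320, 175) is still raised. Next is key 3.

Request:
play_rows([
  {"jaw": 0,"tx": 0,"ty": 0,"tz": 0.4,"wx": 0,"wy": 0,"wz": 0},
  {"jaw": 0,"tx": 0,"ty": 0,"tz": 0.4,"wx": 0,"wy": 0,"wz": 0},
  {"jaw": 0,"tx": 0.02,"ty": -1.0,"tz": 0.4,"wx": 0,"wy": 0,"wz": 0},
  {"jaw": 0,"tx": 0.02,"ty": -1.0,"tz": 0.4,"wx": 0,"wy": 0,"wz": 0},
  {"jaw": 0,"tx": 0.02,"ty": -1.0,"tz": 0.2,"wx": 0,"wy": 0,"wz": 0},
  {"jaw": 0,"tx": 0.02,"ty": -1.0,"tz": 0.1,"wx": 0,"wy": 0,"wz": 0},
  {"jaw": 0,"tx": 0.02,"ty": -1.0,"tz": 0.05,"wx": 0,"wy": 0,"wz": 0},
  {"jaw": 0,"tx": 0.02,"ty": -1.0,"tz": 0.02,"wx": 0,"wy": 0,"wz": 0},
  {"jaw": 0,"tx": 0.02,"ty": -1.0,"tz": 0.02,"wx": 0,"wy": 0,"wz": 0},
])

```text
t: 7.92
tool_pos: [0.4902, 0.1001, 0.1802]
tcp_rot: [-2.197, -2.246, 0.0]
force: [0.0, -0.8, 0.2]
gripper_width: 0.008
```

Request:
play_rows([
  {"jaw": 0,"tx": 0,"ty": 0,"tz": -0.02,"wx": 0,"wy": 0,"wz": 0},
  {"jaw": 0,"tx": 0,"ty": 0,"tz": -0.03,"wx": 0,"wy": 0,"wz": 0},
])

```text
t: 8.18
tool_pos: [0.4902, 0.0999, 0.1791]
tcp_rot: [2.197, 2.245, 0.0]
force: [1.3, -0.1, -0.6]
gripper_width: 0.008
```

Request:
play_rows([
  {"jaw": 0,"tx": 0,"ty": 0,"tz": -0.02,"wx": 0,"wy": 0,"wz": 0},
  {"jaw": 0,"tx": 0,"ty": 0,"tz": -0.03,"wx": 0,"wy": 0,"wz": 0},
])

```text
t: 8.43
tool_pos: [0.4902, 0.0999, 0.1779]
tcp_rot: [-2.197, -2.245, -0.0]
force: [-0.1, 0.3, -0.4]
gripper_width: 0.003
```

No contact at the up level on key 3. I'll go down in very small steps.

Request:
play_rows([
  {"jaw": 0,"tx": 0,"ty": 0,"tz": -0.01,"wx": 0,"wy": 0,"wz": 0},
  {"jaw": 0,"tx": 0,"ty": 0,"tz": -0.015,"wx": 0,"wy": 0,"wz": 0},
])

```text
t: 8.68
tool_pos: [0.4902, 0.0999, 0.1773]
tcp_rot: [2.197, 2.245, -0.0]
force: [-0.1, 1.2, 0.2]
gripper_width: 0.007
```

Request:
play_rows([
  {"jaw": 0,"tx": 0,"ty": 0,"tz": -0.01,"wx": 0,"wy": 0,"wz": 0},
  {"jaw": 0,"tx": 0,"ty": 0,"tz": -0.01,"wx": 0,"wy": 0,"wz": 0},
])

```text
t: 8.93
tool_pos: [0.4902, 0.0999, 0.177]
tcp_rot: [2.197, 2.245, -0.0]
force: [-0.7, -0.2, 3.1]
gripper_width: 0.001
```

```bash
python3 look.py 6
```

```text
9.075 [0.49020857 0.09987697 0.17699096] [2.19725942e+00 2.24529687e+00 5.16742840e-05] [[-0.66 -0.19  3.07]
 [-1.1   0.22  3.45]
 [-1.26 -0.06  4.15]
 [-1.   -0.32  3.19]] [-1.01 -0.09  3.47]
```

View pics/w6.png

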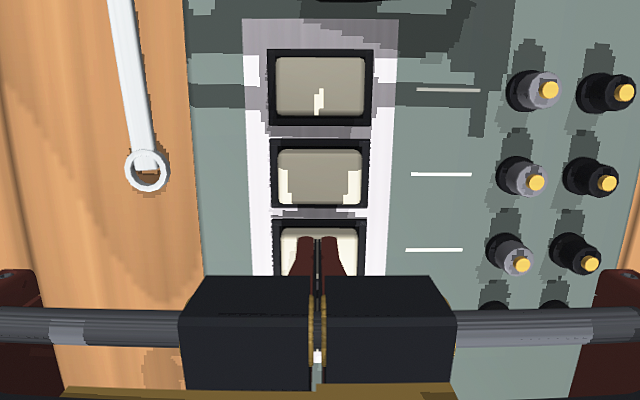

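Key 3 meets the fingers only at z 0.177, 4 mm lower, and holds at about 3.5 N without moving: it is latched. Next I tap key 4.

Request:
play_rows([
  {"jaw": 0,"tx": 0,"ty": 0,"tz": 0.3,"wx": 0,"wy": 0,"wz": 0},
  {"jaw": 0,"tx": 0,"ty": 0,"tz": 0.5,"wx": 0,"wy": 0,"wz": 0},
  {"jaw": 0,"tx": 0,"ty": 0,"tz": 0.5,"wx": 0,"wy": 0,"wz": 0},
  {"jaw": 0,"tx": 0.02,"ty": -1.0,"tz": 0.5,"wx": 0,"wy": 0,"wz": 0},
  {"jaw": 0,"tx": 0.02,"ty": -1.0,"tz": 0.5,"wx": 0,"wy": 0,"wz": 0},
  {"jaw": 0,"tx": 0.02,"ty": -1.0,"tz": 0.3,"wx": 0,"wy": 0,"wz": 0},
  {"jaw": 0,"tx": 0.02,"ty": -1.0,"tz": 0.18,"wx": 0,"wy": 0,"wz": 0},
  {"jaw": 0,"tx": 0.02,"ty": -1.0,"tz": 0.12,"wx": 0,"wy": 0,"wz": 0},
  {"jaw": 0,"tx": 0.02,"ty": -1.0,"tz": 0.1,"wx": 0,"wy": 0,"wz": 0},
])

```text
t: 10.25
tool_pos: [0.4907, 0.0603, 0.1806]
tcp_rot: [-2.196, -2.245, 0.001]
force: [-0.9, 1.9, 3.1]
gripper_width: 0.004
```

Request:
play_rows([
  {"jaw": 0,"tx": 0,"ty": 0,"tz": -0.01,"wx": 0,"wy": 0,"wz": 0},
  {"jaw": 0,"tx": 0,"ty": 0,"tz": -0.02,"wx": 0,"wy": 0,"wz": 0},
])

```text
t: 10.5
tool_pos: [0.491, 0.06, 0.1802]
tcp_rot: [-2.197, -2.245, -0.0]
force: [-1.9, 2.0, 2.3]
gripper_width: 0.008
```

Request:
play_rows([
  {"jaw": 0,"tx": 0,"ty": 0,"tz": -0.01,"wx": 0,"wy": 0,"wz": 0},
  {"jaw": 0,"tx": 0,"ty": 0,"tz": -0.01,"wx": 0,"wy": 0,"wz": 0},
])

```text
t: 10.75
tool_pos: [0.491, 0.0599, 0.1798]
tcp_rot: [-2.197, -2.245, -0.0]
force: [-1.3, 2.4, 3.5]
gripper_width: 0.007
```

```bash
python3 look.py 7
```

```text
10.9 [0.49106223 0.05993163 0.17975247] [2.19732617e+00 2.24523766e+00 2.28862778e-04] [[-1.29  2.38  3.5 ]
 [-1.27  1.89  2.65]
 [-1.81  3.    3.33]
 [-2.    1.24  2.29]] [-1.59  2.12  2.95]
```

View pics/w7.png

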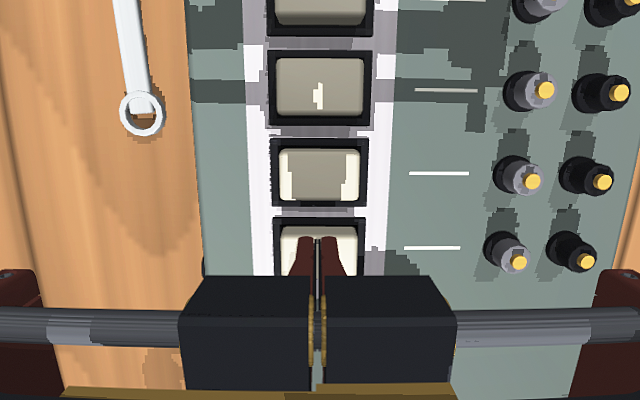

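Key 4 gives at about 3 N at the up level: it is up. All four are tapped; back to key 3 to press it.

Request:
play_rows([
  {"jaw": 0,"tx": 0,"ty": 0,"tz": 0.4,"wx": 0,"wy": 0,"wz": 0},
  {"jaw": 0,"tx": 0,"ty": 0,"tz": 0.4,"wx": 0,"wy": 0,"wz": 0},
  {"jaw": 0,"tx": -0.02,"ty": 1.0,"tz": 0.4,"wx": 0,"wy": 0,"wz": 0},
  {"jaw": 0,"tx": -0.02,"ty": 1.0,"tz": 0.4,"wx": 0,"wy": 0,"wz": 0},
  {"jaw": 0,"tx": -0.02,"ty": 1.0,"tz": 0.2,"wx": 0,"wy": 0,"wz": 0},
  {"jaw": 0,"tx": -0.02,"ty": 1.0,"tz": 0.05,"wx": 0,"wy": 0,"wz": 0},
  {"jaw": 0,"tx": -0.02,"ty": 1.0,"tz": -0.02,"wx": 0,"wy": 0,"wz": 0},
  {"jaw": 0,"tx": -0.02,"ty": 1.0,"tz": -0.05,"wx": 0,"wy": 0,"wz": 0},
  {"jaw": 0,"tx": -0.02,"ty": 1.0,"tz": -0.05,"wx": 0,"wy": 0,"wz": 0},
])

```text
t: 12.08
tool_pos: [0.4902, 0.0997, 0.1776]
tcp_rot: [-2.198, -2.245, 0.0]
force: [-0.0, -0.6, -0.6]
gripper_width: 0.005
```

Request:
play_rows([
  {"jaw": 0,"tx": 0,"ty": 0,"tz": -0.03,"wx": 0,"wy": 0,"wz": 0},
  {"jaw": 0,"tx": 0,"ty": 0,"tz": -0.06,"wx": 0,"wy": 0,"wz": 0},
  {"jaw": 0,"tx": 0,"ty": 0,"tz": -0.09,"wx": 0,"wy": 0,"wz": 0},
])

```text
t: 12.45
tool_pos: [0.4904, 0.0999, 0.1745]
tcp_rot: [2.197, 2.245, 0.001]
force: [-0.7, -0.7, 5.9]
gripper_width: 0.003
```

Request:
play_rows([
  {"jaw": 0,"tx": 0,"ty": 0,"tz": -0.03,"wx": 0,"wy": 0,"wz": 0},
  {"jaw": 0,"tx": 0,"ty": 0,"tz": -0.05,"wx": 0,"wy": 0,"wz": 0},
])

```text
t: 12.7
tool_pos: [0.4904, 0.0998, 0.1725]
tcp_rot: [2.197, 2.245, 0.001]
force: [-1.5, -0.6, 7.5]
gripper_width: 0.007
```

Request:
play_rows([
  {"jaw": 0,"tx": 0,"ty": 0,"tz": -0.02,"wx": 0,"wy": 0,"wz": 0},
  {"jaw": 0,"tx": 0,"ty": 0,"tz": -0.03,"wx": 0,"wy": 0,"wz": 0},
])

```text
t: 12.95
tool_pos: [0.4904, 0.0999, 0.1717]
tcp_rot: [2.197, 2.245, 0.001]
force: [-3.4, -2.7, 14.1]
gripper_width: 0.006
```

Request:
play_rows([
  {"jaw": 0,"tx": 0,"ty": 0,"tz": -0.005,"wx": 0,"wy": 0,"wz": 0},
  {"jaw": 0,"tx": 0,"ty": 0,"tz": -0.005,"wx": 0,"wy": 0,"wz": 0},
])

```text
t: 13.2
tool_pos: [0.4904, 0.0998, 0.1717]
tcp_rot: [2.197, 2.245, 0.001]
force: [-3.5, -1.9, 13.7]
gripper_width: 0.007
```

It's at the stop: 14 N and no further travel. I'll release straight up.

Request:
play_rows([
  {"jaw": 0,"tx": 0,"ty": 0,"tz": 0.15,"wx": 0,"wy": 0,"wz": 0},
  {"jaw": 0,"tx": 0,"ty": 0,"tz": 0.4,"wx": 0,"wy": 0,"wz": 0},
  {"jaw": 0,"tx": 0,"ty": 0,"tz": 1.4,"wx": 0,"wy": 0,"wz": 0},
  {"jaw": 0,"tx": 0,"ty": 0,"tz": 2.8,"wx": 0,"wy": 0,"wz": 0},
  {"jaw": 0,"tx": 0,"ty": -1.2,"tz": 3.2,"wx": 0,"wy": 0,"wz": 0},
  {"jaw": 0,"tx": 0,"ty": -2.6,"tz": 3.2,"wx": 0,"wy": 0,"wz": 0},
  {"jaw": 0,"tx": 0,"ty": -4.0,"tz": 3.2,"wx": 0,"wy": 0,"wz": 0},
  {"jaw": 0,"tx": 0,"ty": -5.4,"tz": 3.2,"wx": 0,"wy": 0,"wz": 0},
  {"jaw": 0,"tx": 0,"ty": -6.8,"tz": 3.2,"wx": 0,"wy": 0,"wz": 0},
  {"jaw": 0,"tx": 0,"ty": -6.8,"tz": 3.2,"wx": 0,"wy": 0,"wz": 0},
])

```text
t: 14.45
tool_pos: [0.4901, -0.1752, 0.2991]
tcp_rot: [2.202, 2.239, 0.0]
force: [-1.0, 0.9, 0.2]
gripper_width: 0.006
```

```bash
python3 look.py 8
python3 - <<'E'
from h import *
for f in('top.pkl','t8.pkl'):
    d=pickle.load(open(f,'rb'))
    for c in([264,225],[280,225],[295,225],[311,225],[337,212],[198,204]):
        g=np.array([[c[0]+i,c[1]+j] for i in(-2,-1,0,1,2) for j in(-2,-1,0,1,2)])
        print(np.median(rng(d,g),0).round(4),end=' ')
    print()
a=pickle.load(open('top.pkl','rb'))['image'];b=d['image']
x=cv2.absdiff(a,b).max(2)[155:290,185:450]; print((x>40).sum())
E
```

```text
14.6 [ 0.48994465 -0.17143773  0.2986927 ] [-2.19701718e+00 -2.24468459e+00 -1.39833403e-04] [[-0.96  0.87  0.17]
 [-0.61  0.82  0.97]
 [-0.04  0.01 -0.01]
 [-0.05  0.05 -1.04]] [-0.41  0.44  0.02]
[0.4886 0.1803 0.1014] [0.4892 0.1395 0.1003] [0.4901 0.1013 0.0965] [0.49   0.0599 0.1007] [ 0.521  -0.0058  0.1242] [0.5518 0.3743 0.0359] 
[0.4886 0.1803 0.1002] [0.4891 0.1394 0.1011] [0.49   0.1013 0.0962] [0.49   0.0599 0.1   ] [ 0.5211 -0.0058  0.1244] [0.5521 0.3741 0.0354] 
9820
```

View pics/t8.png

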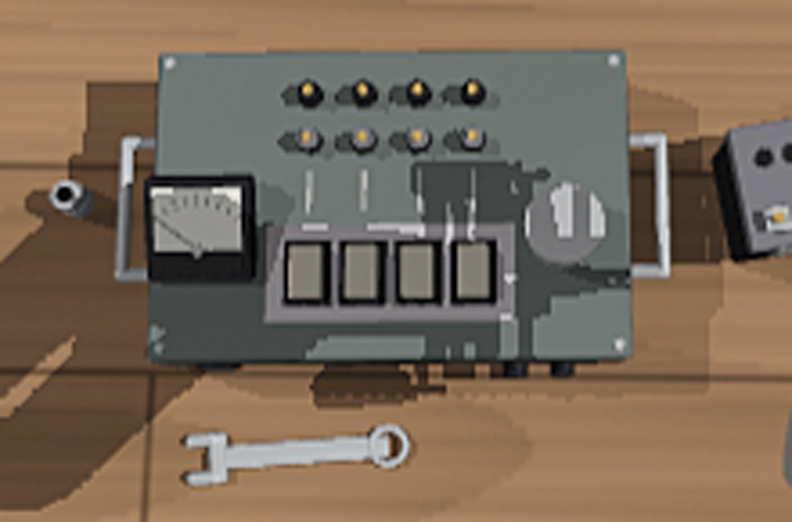

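Key 3 still reads 0.0962, so it did not unlatch. The tin, socket, battery and wrench look unmoved. The press probably stopped just short of the stop. I'll go back, feel its state again lightly, then press harder.

Request:
play_rows([
  {"jaw": 0,"tx": 0,"ty": 1.4,"tz": 0,"wx": 0,"wy": 0,"wz": 0},
  {"jaw": 0,"tx": 0,"ty": 2.8,"tz": 0,"wx": 0,"wy": 0,"wz": 0},
  {"jaw": 0,"tx": 0,"ty": 4.2,"tz": 0,"wx": 0,"wy": 0,"wz": 0},
  {"jaw": 0,"tx": 0,"ty": 5.6,"tz": 0,"wx": 0,"wy": 0,"wz": 0},
  {"jaw": 0,"tx": 0,"ty": 6.8,"tz": 0,"wx": 0,"wy": 0,"wz": 0},
  {"jaw": 0,"tx": 0,"ty": 6.8,"tz": -1.2,"wx": 0,"wy": 0,"wz": 0},
  {"jaw": 0,"tx": 0,"ty": 6.8,"tz": -2.2,"wx": 0,"wy": 0,"wz": 0},
  {"jaw": 0,"tx": 0,"ty": 6.8,"tz": -2.7,"wx": 0,"wy": 0,"wz": 0},
  {"jaw": 0,"tx": 0,"ty": 6.8,"tz": -2.9,"wx": 0,"wy": 0,"wz": 0},
  {"jaw": 0,"tx": 0,"ty": 6.8,"tz": -2.9,"wx": 0,"wy": 0,"wz": 0},
])

```text
t: 15.9
tool_pos: [0.49, 0.1006, 0.1827]
tcp_rot: [-2.196, -2.246, 0.0]
force: [-0.2, 0.4, -0.9]
gripper_width: 0.002
```

Request:
play_rows([
  {"jaw": 0,"tx": 0,"ty": 0,"tz": -0.03,"wx": 0,"wy": 0,"wz": 0},
  {"jaw": 0,"tx": 0,"ty": 0,"tz": -0.06,"wx": 0,"wy": 0,"wz": 0},
  {"jaw": 0,"tx": 0,"ty": 0,"tz": -0.09,"wx": 0,"wy": 0,"wz": 0},
  {"jaw": 0,"tx": 0,"ty": 0,"tz": -0.1,"wx": 0,"wy": 0,"wz": 0},
])

```text
t: 16.4
tool_pos: [0.4903, 0.0998, 0.1788]
tcp_rot: [2.197, 2.245, 0.0]
force: [0.6, -0.4, -0.3]
gripper_width: 0.005
```

```bash
python3 look.py 9
```

```text
16.55 [0.49022246 0.09980139 0.17870174] [ 2.19743877e+00  2.24516613e+00 -1.11858876e-05] [[ 0.58 -0.4  -0.26]
 [ 0.09 -0.34  0.19]
 [-0.31 -0.02 -0.71]
 [ 0.44  0.45  0.59]] [ 0.2  -0.08 -0.05]
```

View pics/w9.png

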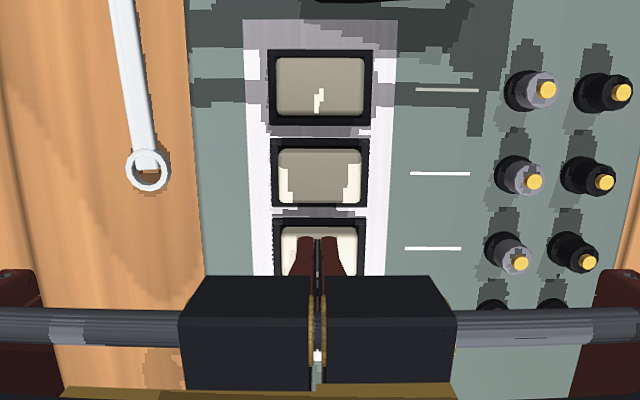

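Still latched: no contact at 0.1787. I'll press again, deeper this time.

Request:
play_rows([
  {"jaw": 0,"tx": 0,"ty": 0,"tz": -0.06,"wx": 0,"wy": 0,"wz": 0},
  {"jaw": 0,"tx": 0,"ty": 0,"tz": -0.1,"wx": 0,"wy": 0,"wz": 0},
  {"jaw": 0,"tx": 0,"ty": 0,"tz": -0.14,"wx": 0,"wy": 0,"wz": 0},
  {"jaw": 0,"tx": 0,"ty": 0,"tz": -0.18,"wx": 0,"wy": 0,"wz": 0},
  {"jaw": 0,"tx": 0,"ty": 0,"tz": -0.21,"wx": 0,"wy": 0,"wz": 0},
])

```text
t: 17.23
tool_pos: [0.4905, 0.0999, 0.1715]
tcp_rot: [2.197, 2.245, 0.0]
force: [-7.5, -1.5, 29.1]
gripper_width: 0.004
```

Request:
play_rows([
  {"jaw": 0,"tx": 0,"ty": 0,"tz": -0.01,"wx": 0,"wy": 0,"wz": 0},
  {"jaw": 0,"tx": 0,"ty": 0,"tz": -0.01,"wx": 0,"wy": 0,"wz": 0},
])

```text
t: 17.48
tool_pos: [0.4905, 0.0999, 0.1716]
tcp_rot: [2.197, 2.245, 0.001]
force: [-5.6, -1.4, 24.2]
gripper_width: 0.007
```

It's clearly at the stop at 24 N. I'll release straight up and look.

Request:
play_rows([
  {"jaw": 0,"tx": 0,"ty": 0,"tz": 0.1,"wx": 0,"wy": 0,"wz": 0},
  {"jaw": 0,"tx": 0,"ty": 0,"tz": 0.25,"wx": 0,"wy": 0,"wz": 0},
  {"jaw": 0,"tx": 0,"ty": 0,"tz": 0.6,"wx": 0,"wy": 0,"wz": 0},
  {"jaw": 0,"tx": 0,"ty": 0,"tz": 1.8,"wx": 0,"wy": 0,"wz": 0},
  {"jaw": 0,"tx": 0,"ty": 0,"tz": 3.2,"wx": 0,"wy": 0,"wz": 0},
  {"jaw": 0,"tx": 0,"ty": -1.4,"tz": 3.2,"wx": 0,"wy": 0,"wz": 0},
  {"jaw": 0,"tx": 0,"ty": -2.8,"tz": 3.2,"wx": 0,"wy": 0,"wz": 0},
  {"jaw": 0,"tx": 0,"ty": -4.2,"tz": 3.2,"wx": 0,"wy": 0,"wz": 0},
  {"jaw": 0,"tx": 0,"ty": -5.6,"tz": 3.2,"wx": 0,"wy": 0,"wz": 0},
  {"jaw": 0,"tx": 0,"ty": -6.8,"tz": 3.2,"wx": 0,"wy": 0,"wz": 0},
])

```text
t: 18.73
tool_pos: [0.4898, -0.1741, 0.2984]
tcp_rot: [2.198, 2.244, 0.0]
force: [0.1, 0.3, -0.2]
gripper_width: 0.007
```

```bash
cat > dep.py <<'E'
import sys
from h import *
for f in('top.pkl',sys.argv[1]):
    d=pickle.load(open(f,'rb'))
    for c in([264,225],[280,225],[295,225],[311,225],[337,212],[198,204]):
        g=np.array([[c[0]+i,c[1]+j] for i in(-2,-1,0,1,2) for j in(-2,-1,0,1,2)])
        print(np.median(rng(d,g),0).round(4),end=' ')
    print()
E
python3 look.py 10; python3 dep.py t10.pkl
```

```text
18.875 [ 0.48991745 -0.17382127  0.29810902] [2.20146519e+00 2.24123611e+00 1.05926155e-04] [[ 0.08  0.29 -0.18]
 [ 0.73 -3.2   0.2 ]
 [ 0.12  0.43  0.99]
 [ 0.17 -0.32  0.17]] [ 0.27 -0.7   0.3 ]
[0.4886 0.1803 0.1014] [0.4892 0.1395 0.1003] [0.4901 0.1013 0.0965] [0.49   0.0599 0.1007] [ 0.521  -0.0058  0.1242] [0.5518 0.3743 0.0359] 
[0.4888 0.1804 0.1003] [0.4891 0.1393 0.101 ] [0.4897 0.101  0.1002] [0.4901 0.0599 0.1004] [ 0.5212 -0.0058  0.124 ] [0.5518 0.3741 0.0364]
```

View pics/t10.png

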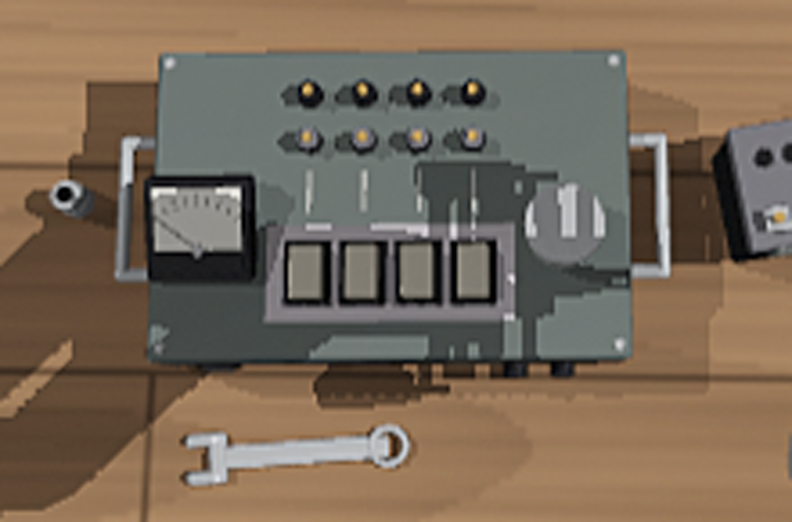

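All four caps now read 0.100–0.101. The wrench, socket, tin and battery sit where they started, and the arm is clear. I'll let it settle briefly, then hand in.

Request:
play_rows([
  {"jaw": 0,"tx": 0,"ty": 0,"tz": 0,"wx": 0,"wy": 0,"wz": 0},
  {"jaw": 0,"tx": 0,"ty": 0,"tz": 0,"wx": 0,"wy": 0,"wz": 0},
  {"jaw": 0,"tx": 0,"ty": 0,"tz": 0,"wx": 0,"wy": 0,"wz": 0},
])

```text
t: 19.3
tool_pos: [0.4903, -0.1712, 0.2979]
tcp_rot: [-2.196, -2.247, -0.0]
force: [0.5, 0.4, -0.2]
gripper_width: 0.003
```

```bash
python3 look.py 11; python3 dep.py t11.pkl; python3 -c "
from workcell import ctrl
print(ctrl.close_job())"
```

```text
19.45 [ 0.49030336 -0.17171185  0.29790829] [2.19652649e+00 2.24605900e+00 6.15846787e-05] [[ 0.55  0.39 -0.23]
 [-0.16  0.3   0.5 ]
 [-0.3   0.05  1.09]
 [-0.15  0.3   0.39]] [-0.01  0.26  0.44]
[0.4886 0.1803 0.1014] [0.4892 0.1395 0.1003] [0.4901 0.1013 0.0965] [0.49   0.0599 0.1007] [ 0.521  -0.0058  0.1242] [0.5518 0.3743 0.0359] 
[0.4888 0.1805 0.1006] [0.489  0.1395 0.1007] [0.4896 0.101  0.1005] [0.4901 0.0599 0.1   ] [ 0.5213 -0.0057  0.1244] [0.552  0.3742 0.0363] 
the job is handed in; nothing more can be done
None
```

The latched key was the third from the left. It has now sprung up, and all four keys stand level. I handed the job in at about 19.5 s.

- **Tapping:** I went left to right with the fingers shut. Keys 1, 2 and 4 gave slightly at about 3 N at the up level. Key 3 sat 4 mm lower and held about 3.5 N without moving.
- **Pressing key 3:** The first press, about 14 N, did not release it. The depth image and a second approach, with no contact at the up level, both showed it still down. A second press at 24–29 N released it. That is more than the 9–15 N you gave, but under the 40 N limit.
- **Last checks:** All four cap tops read 100.0–100.7 mm, level within camera noise. The tin and socket measured within about 0.5 mm of where they started. I judged the wrench and battery unmoved by eye only. The arm ended clear of everything, with only noise on the force reading.

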